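Rock a stuck locating block out of a line-spooling station

TASK

The aluminium locating block is stuck fast in the slot of the line-spooling station on the shop counter. Slide the station's keeper away from the block until you feel it come up against its stop, then grip the block's tab and, with its foot still in the slot, rock it side to side along the slot (first leaning clearly towards the keeper, then clearly back the other way, and so on, easing it up as you go) until it comes free. Finish still holding it in the gripper, upright and still over the slot, its foot just clear of the station's top (a centimetre or two), and leave everything else on the counter undisturbed.

Things in the scene. Friction and masses are not known exactly. Their poses are not given: they have to be found in the camera images.
- slot (a point): Centre of the slot's mouth, level with the top of the dark steel housing, 55 mm above the counter. Fixed; place and yaw vary. z up; x runs along the slot to the keeper's post: the way the keeper opens and the block rocks; y across. The slot is 50 mm long, 25 mm deep; the block has 3 mm play at each end, so it can lean about 0.25 rad either way along x, turning about its foot.
- station: The dark steel station, fixed; origin on the counter straight below slot, same axes. Housing 90 mm wide (y), from 70 mm to -x to 140 mm to +x of the slot; beyond it a 140 mm square turntable with a line spool, up to 83 mm above the counter, its near rim 165 mm from the slot. Its top is flat but for the keeper.
- keeper (a joint): Sliding keeper on the station's top, in m. At 0 to 0.005 (start) its steel tongue, 24 mm wide, 5 mm thick, covers the block's shoulder on the +x side and holds the block down. It slides along the slot's +x to a hard stop at 0.030 (fully back: over 0.027), takes about 2.5 N and stays where it is left.
- keeper_post (a point): Grip point of the keeper's upright round steel post, 16 mm in diameter, 27 mm above the station's top; the post ends 47 mm above the top. Guides 6 mm high run 13.5 to 19.5 mm to either side. With the keeper at 0 the post is 65 mm to +x of the slot. Axes as the slot's. Pinch it across y from above or push it to +x.
- block: The stuck aluminium locating block, 0.08 to 0.17 kg, loose; origin at the centre of its underside, axes as the slot's. Foot 44 mm long (x), 20 mm thick (y), 24 mm high. Two spring-loaded black cheeks in the slot press on its long sides with about 30 N each: a straight pull meets 25 to 40 N of friction, rocking it eases that.
- block_tab (a point): Centre of the block's upright tab, 46 mm above the block's underside. The tab is 22 mm long (x), 16 mm thick (y: pinch it across y) and runs from 24 to 70 mm above the underside. Seated, the underside is 25 mm below the station's top and the tab stands 45 mm above it. Axes as the slot's when seated.
- block_foot (a point): Centre of the underside of the block's foot.
- spool_a: Low line spool, white line, black rims, 72 mm across, 34 mm high. Bystander: stays where it is. Origin: centre of its underside.
- spool_b: Line spool, green line, black rims, 60 mm across, 40 mm high. Bystander: stays where it is. Origin: centre of its underside.
- spare_block: Spare locating block of the same shape, lying on its flat side on the counter, 70 x 44 mm, 20 mm high. Not the one to free. Bystander: stays where it is. Origin: centre of its underside.
- driver: Screwdriver lying on the counter. Bystander: stays where it is. Origin: centre of its underside.
- oil: Small white oil bottle, 36 mm across, 85 mm high. Bystander: stays where it is. Origin: centre of its underside.
- hook_tray: Grey divided tray, 160 x 110 x 30 mm. Bystander: stays where it is. Origin: centre of its underside.
- pen_cup: Black pen cup, 72 mm across, 95 mm high. Bystander: stays where it is. Origin: centre of its underside.
There are look-alikes about, which are no part of the job. What is shaped like the block but pink, red or yellow is not meant.

How it is judged:
On the way, in this order (a step that is already met when the one before it is completed fails the run):
1. keeper slid back against its stop, block still seated (value of joint keeper above 0.027 m and z of block_foot in the frame of slot below -0.004 m), for 0.1 s.
2. block, foot in the slot, leaned towards the keeper by over 0.08 rad (z of block_foot in the frame of slot below -0.004 m and angle between block_tab's own z axis and vertical above 0.08 rad and x of block_tab in the frame of slot above 0.002 m), for 0.05 s.
3. block, foot still in the slot, leaned the other way by over 0.08 rad (z of block_foot in the frame of slot below -0.004 m and angle between block_tab's own z axis and vertical above 0.08 rad and x of block_tab in the frame of slot below -0.002 m), for 0.05 s.
At the end, for the whole second after the job is handed in: The keeper is back (over 27 mm) and the block is held by the fingers (over 2 N) and touched by nothing else, upright within 0.2 rad and still, the centre of its underside 3 to 45 mm above the station's top and within 30 mm of the slot's centre; every bystander within 30 mm of its start (value of joint keeper above 0.027 m and z of block_foot in the frame of slot between 0.003 and 0.045 m and horizontal distance between block_foot and slot below 0.03 m and angle between block_tab's own z axis and vertical below 0.2 rad and linear speed of block below 0.02 m/s and angular speed of block below 0.2 rad/s and contact force between block and the fingers above 2 N and contact force between block and station below 0.3 N and distance of each of spool_a, spool_b, spare_block, driver, oil, hook_tray, pen_cup from where it was at the start of the episode below 0.03 m); the arm keeps its last pose, push and grip.
It fails at once if a bystander knocked away (over 50 mm) (distance of any of spool_a, spool_b, spare_block, driver, oil, hook_tray, pen_cup from where it was at the start of the episode above 0.05 m).
It also fails if it takes over 54 s, if anything falls off the work surface, if the arm or the gripper's body presses on something with over 40 N, if the wrist force passes 120 N, or if a joint passes its speed limit or range.

ROBOT

A 7-joint arm with a two-finger parallel gripper is mounted at the origin on the work surface. World frame = base frame: x ahead of the robot, y to its left, z up, the work surface at z = 0. Lengths are in m, angles in rad, forces in N, time in s.
With the tool pointing down it reaches from about 0.4 to 0.85 m from the base axis. Payload 4.5 kg.
Tool frame: the origin (TCP) lies where the fingers leave the gripper's body, on its centre line; the fingertips stand 64 mm ahead of it and the grasp point (between the pads) lies 45 mm ahead of it; z points along the fingers, y is the direction in which the jaws open and shut (so a half turn about z gives the same grasp; the last joint's range is limited). The gripper opens to 88 mm and grips with 3 to 60 N. Pads are 18 mm wide; open, the fingers measure 123 mm over their backs; the gripper's body (75 mm by 187 mm) begins 45 mm behind the grasp point.
Start: joints at [1.243, 0.689, -0.195, 1.565, 0.157, 0.902, -0.215], TCP at [0.221, -0.585, 0.303] pointing down, gripper open.
Joint ranges: [-3.01, 3.01], [-0.46, 2.08], [-1.47, 1.51], [0.13, 2.56], [-1, 4.14], [0.04, 2.09], [-2.66, 2.66]. Speed limits (rad/s): [2.57, 2.57, 3.14, 3.14, 3.14, 3.14, 3.14].

INTERFACE

Orientations are given as a unit quaternion [x, y, z, w].
In Python, from plant import monitor, snapshot, workorder, finder gives the robot as it stands.
- The arm moves only by the tool carry_out, never from a script. Its argument "motion" is one flat list of numbers, 6 for each row, row after row: the shift along the tool's x, y, z in cm, then the turn, a rotation vector about the tool's x, y, z in rad. In form: [x, y, z, rx, ry, rz, x, y, z, rx, ry, rz, ...]. A call has 1 to 8 rows; each row shifts and turns the commanded pose from where the row before left it, along the tool's axes as they then stand; what a row does not reach is not made up. A row lasts 1/8 s, in which the tool goes at most 62.5 mm and 10.7 degrees, less where a joint would pass 70% of its speed; a pose out of reach is approached as far as the arm can. A call with a gripper value outside its range is refused whole. "hand" is the finger opening in cm, from 0 to 8.81, set as the call begins (left out, the last holds). The fingers move at their own pace and stop on an object; "grip_force" is the grip in N (left out, the last holds). Time passes only in rows, so rows that do not move let the fingers close. It gives the time, the measured TCP pose, the force and the opening at its end, in the units of the state.
- monitor.get_state(): the state, without advancing time (a new reading comes with each control period).
- snapshot(name): name is "scene" or "side" or "wrist"; returns a dict with "frame" (480x640x3 uint8, red, green, blue), "range_z" (480x640 float32, m along the optical axis (not along the pixel's ray), 0 where there is no reading), "fx", "fy", "cx", "cy" (pixels), "D" ([k1, k2, p1, p2, k3] as OpenCV has them; the pictures are not rectified), "rvec" (rotation vector, rad) and "tvec" (3), from world to camera coordinates, as OpenCV has them; the wrist camera has in their place "hand_eye" (4x4, takes a point from camera to tool coordinates, whose origin is the TCP and whose axes are the flange's). Camera axes: x right, y down, z forward; pixel columns grow to the right and rows downward; lengths in m; the calibration is good to about 2 mm. A picture is of the moment at which its call begins: read the wrist's pose just before it.
- workorder.finish_job(): hands the job in, once; it reports no verdict.
Trained networks look in a picture, given as the dict that the camera call returned (one of the last four; its "shot" number tells which), for a name from the list of things; names that differ only in an ending like _2 or _b are one class to them, and where a whole thing is asked for, a point or a joint stands for the part that bears it (a point fixed in the world has none). Each returns a list of dicts, best first, with "p" (0 to 1); they miss things now and then, are a little off and sometimes report something else, mostly with a low value. They report only what shows in the picture. A call takes as long as a camera call. They do not tell look-alikes from the thing itself.
- finder.masks_of(picture, thing): "pixels" (480x640 bool, what is visible of it) and "extent" ([left, top, right, bottom] in pixels, round what is visible of it).
The state is a dict: "clock": time; "q": joint angles; "qd": joint speeds; "joint_torque": joint torques, N m; "tool_pos": TCP position; "eef_rot": TCP orientation; "contact_force": force on the tool from outside, world axes, zero at the start; "moment": the same for the moment, N m; "opening": opening from 0.0 (shut) to 1.0 (fully open).
Only numpy, scipy, OpenCV 4.12 (cv2) and the standard library are available. Lean on these libraries where they do the work, as an engineer would, in place of code of your own. Each camera call takes 0.05 s, during which the arm holds its last target. There are 200 camera calls.

## Working session

There is one attempt and no reset: what is moved stays moved. The work goes in short steps, Python scripts to look and compute and a tool call to move; the robot and the scene stay as the last step left them, time stands still between calls to the robot, and variables do not carry over. Pictures are saved under pics/ and viewed, about 8 in all and at most 12, crops included, and the job is handed in when it is done.

Besides the shell and the picture viewer there is one more tool, called after ">>>" by a JSON object that holds its "fn" and its "kwargs". carry_out: Moves the arm, as the interface text tells. Its arguments: {"type":"object","properties":{"motion":{"type":"array"},"hand":{"type":"number"},"grip_force":{"type":"number"}},"required":["motion"]}

```bash
mkdir -p pics; cat > h.py <<'E'
import numpy as np, cv2
from scipy.spatial.transform import Rotation as R
from plant import monitor, snapshot, workorder, finder
def cam2world(s, st=None):
    if 'hand_eye' in s:
        T=np.eye(4);T[:3,:3]=R.from_quat(st['eef_rot']).as_matrix();T[:3,3]=st['tool_pos'];return T@np.array(s['hand_eye'])
    T=np.eye(4);T[:3,:3]=R.from_rotvec(np.ravel(s['rvec'])).as_matrix();T[:3,3]=np.ravel(s['tvec']);return np.linalg.inv(T)
def pts(s,mask,st=None):
    v,u=np.nonzero(mask&(s['range_z']>0)); z=s['range_z'][v,u]
    K=np.array([[s['fx'],0,s['cx']],[0,s['fy'],s['cy']],[0,0,1.]])
    n=cv2.undistortPoints(np.c_[u,v].astype(float)[:,None],K,np.array(s['D'],float))[:,0]
    T=cam2world(s,st); return np.c_[n*z[:,None],z]@T[:3,:3].T+T[:3,3], u, v
def save(s,name): cv2.imwrite('pics/'+name,s['frame'][:,:,::-1])
E
cat > a.py <<'E'
from h import *
st=monitor.get_state(); print(st)
for c in ['scene','side','wrist']:
    st=monitor.get_state(); s=snapshot(c); save(s,c+'1.png')
    for t in ['station','keeper_post','block','keeper','hook_tray','pen_cup','oil','spool_a','driver']:
        for m in finder.masks_of(s,t)[:3]:
            P,_,_=pts(s,m['pixels'],st)
            if len(P): print(c,t,round(m['p'],2),m['extent'],np.median(P,0).round(3),P.min(0).round(3),P.max(0).round(3))
E
python3 a.py; python3 -c "
import cv2,numpy as np
cv2.imwrite('pics/both.png',cv2.resize(np.hstack([cv2.imread('pics/scene1.png'),cv2.imread('pics/side1.png')]),(800,300),interpolation=cv2.INTER_AREA))"
```

```text
{'clock': 0.0, 'q': array([ 1.24280626,  0.69001779, -0.19452818,  1.56633515,  0.15732919,
        0.90250653, -0.2150712 ]), 'qd': array([ 0.00121492, -0.00186531,  0.00085173, -0.000367  , -0.00140279,
       -0.00056802,  0.00056604]), 'joint_torque': array([-8.72191117e-05, -5.27560508e+01, -1.26686923e+00, -1.53427309e+01,
       -5.27243258e-02,  6.62072256e-03,  1.63350674e-04]), 'tool_pos': array([ 0.22099811, -0.58407279,  0.30189157]), 'eef_rot': array([ 9.83669928e-01,  1.79979436e-01, -2.39941869e-04, -9.04037668e-04]), 'contact_force': array([-0.42205783, -1.16735066, -0.31931893]), 'moment': array([0.00548106, 0.01108817, 0.04128643]), 'opening': 1.0007155329944495}
scene station 0.81 [176.0, 225.1, 340.1, 374.2] [ 0.722 -0.031  0.048] [ 0.414 -0.167 -0.002] [0.84  0.037 0.105]
scene station 0.32 [294.9, 226.7, 311.7, 253.0] [ 0.559 -0.019  0.084] [ 0.51  -0.059  0.053] [ 0.565 -0.012  0.103]
scene keeper_post 0.84 [268.6, 246.5, 301.7, 275.6] [ 0.62  -0.033  0.062] [ 0.501 -0.108  0.004] [ 0.644 -0.016  0.105]
scene keeper_post 0.26 [460.2, 223.3, 471.8, 281.5] [0.352
[... 2515 characters left out ...]
-0.172 -0.001] [0.843 0.038 0.105]
side hook_tray 0.95 [350.9, 146.8, 427.9, 193.1] [ 0.484 -0.395  0.016] [ 0.4   -0.508 -0.003] [ 0.579 -0.331  0.034]
side pen_cup 0.76 [185.4, 331.1, 233.1, 403.6] [0.608 0.307 0.064] [ 0.572  0.2   -0.002] [0.683 0.341 0.098]
side oil 0.94 [259.1, 424.5, 288.4, 465.7] [0.472 0.39  0.054] [ 0.459  0.336 -0.002] [0.508 0.4   0.088]
side spool_a 0.91 [268.1, 285.1, 305.4, 328.9] [0.556 0.125 0.034] [0.524 0.079 0.001] [0.596 0.152 0.039]
side spool_a 0.89 [292.9, 191.9, 321.0, 226.3] [ 0.621 -0.156  0.039] [ 0.562 -0.255 -0.002] [ 0.661 -0.034  0.098]
side driver 0.84 [299.0, 400.2, 436.4, 431.8] [0.331 0.275 0.022] [ 0.272  0.253 -0.001] [0.471 0.296 0.029]
```

View pics/scene1.png

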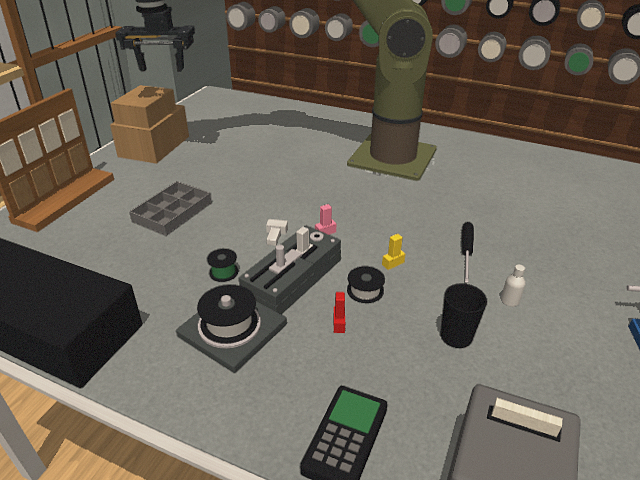

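View pics/side1.png

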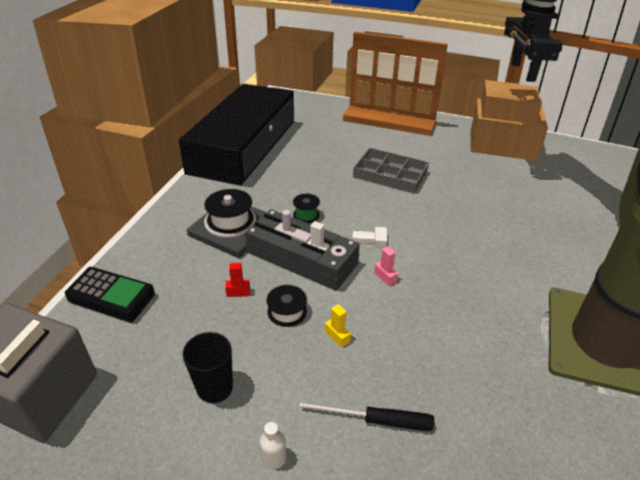

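Seen: the station's block tab is at about (303,238) in the scene picture, the keeper post at (281,256) and the turntable at lower left. The yellow, red and pink look-alikes stand around it. Next I fit the station axis.

```bash
cat > b.py <<'E'
from h import *
for c in ['scene','side']:
    s=snapshot(c); P,_,_=pts(s,np.ones((480,640),bool))
    Q=P[(abs(P[:,2]-.055)<.006)&(P[:,0]>.44)&(P[:,0]<.72)&(P[:,1]>-.12)&(P[:,1]<.06)]
    print(c,len(Q),cv2.minAreaRect((Q[:,:2]*1000).astype(np.float32)))
    Q=P[(P[:,2]>.088)&(P[:,2]<.112)&(P[:,0]>.5)&(P[:,0]<.68)&(P[:,1]>-.1)&(P[:,1]<.03)]
    for x0 in (Q[Q[:,0]<.585],Q[Q[:,0]>=.585]): print(len(x0),x0.mean(0).round(4),x0.min(0).round(3),x0.max(0).round(3))
E
python3 b.py
```

```text
scene 2647 ((584.6162719726562, -29.7476806640625), (93.1724624633789, 215.9545135498047), 78.20105743408203)
119 [ 0.5551 -0.0214  0.0972] [ 0.54  -0.033  0.088] [ 0.565 -0.013  0.103]
85 [ 0.6225 -0.0351  0.0989] [ 0.611 -0.044  0.088] [ 0.63  -0.029  0.106]
side 2774 ((585.7967529296875, -29.477378845214844), (94.16089630126953, 213.002685546875), 78.44223022460938)
127 [ 0.5508 -0.0196  0.0973] [ 0.54  -0.031  0.088] [ 0.563 -0.012  0.104]
83 [ 0.6184 -0.0346  0.0983] [ 0.612 -0.043  0.088] [ 0.628 -0.028  0.106]
```

>>> {"fn": "carry_out", "kwargs": {"motion": [0, 0, 0, 0, 0, 0.18, 0, -2, 0, 0, 0, 0.18, 1, -4, 0, 0, 0, 0.18, 2, -5, 0, 0, 0, 0.026, 2, -5.5, 0, 0, 0, 0, 2, -5.5, 0, 0, 0, 0, 2, -5.5, 0, 0, 0, 0, 2, -5.5, 0, 0, 0, 0]}}

```text
clock: 2.6
tool_pos: [0.3801, -0.2784, 0.303]
eef_rot: [0.995, -0.102, 0.001, 0.0]
contact_force: [1.1, -0.4, -0.6]
opening: 1.002
```

>>> {"fn": "carry_out", "kwargs": {"motion": [2, -5.5, 0, 0, 0, 0, 2, -5.5, 0, 0, 0, 0, 2, -5.5, 0, 0, 0, 0, 2, -5, 0, 0, 0, 0, 2, -4, 0, 0, 0, 0, 1, -2, 0, 0, 0, 0, 0, 0, 0, 0, 0, 0, 0, 0, 0, 0, 0, 0]}}

```text
clock: 3.6
tool_pos: [0.5414, -0.0353, 0.3026]
eef_rot: [0.995, -0.103, -0.001, 0.001]
contact_force: [-0.9, -0.7, 0.4]
opening: 0.998
```

```bash
cat > c.py <<'E'
from h import *
import sys
st=monitor.get_state(); s=snapshot('wrist'); save(s,sys.argv[1])
print(st['clock'],st['tool_pos'].round(4),R.from_quat(st['eef_rot']).as_matrix().round(3).tolist(),st['contact_force'].round(2))
P,_,_=pts(s,np.ones((480,640),bool),st)
th=-.204
Q=P[(abs(P[:,2]-.055)<.006)&(P[:,0]>.44)&(P[:,0]<.72)&(P[:,1]>-.12)&(P[:,1]<.06)]
print(len(Q),cv2.minAreaRect((Q[:,:2]*1000).astype(np.float32)))
ax=np.array([np.cos(th),np.sin(th)])
for lo,hi in ((.5,.585),(.585,.68)):
    Q=P[(P[:,2]>.093)&(P[:,2]<.112)&(P[:,0]>lo)&(P[:,0]<hi)&(P[:,1]>-.1)&(P[:,1]<.03)]
    if len(Q): print(len(Q),Q.mean(0).round(4),Q.min(0).round(3),Q.max(0).round(3),cv2.minAreaRect((Q[:,:2]*1000).astype(np.float32)))
E
python3 c.py w2.png
```

```text
3.6 [ 0.5414 -0.0353  0.3026] [[0.979, -0.206, -0.001], [-0.206, -0.979, -0.002], [-0.001, 0.002, -1.0]] [-0.94 -0.73  0.35]
18006 ((585.15185546875, -28.57123565673828), (90.25763702392578, 209.6045684814453), 78.11872100830078)
474 [ 0.5513 -0.0218  0.0999] [ 0.539 -0.031  0.093] [ 0.563 -0.012  0.102] ((550.7750244140625, -21.739517211914062), (15.524629592895508, 22.15158462524414), 78.39024353027344)
312 [ 0.6187 -0.036   0.1027] [ 0.611 -0.044  0.093] [ 0.626 -0.028  0.105] ((618.747314453125, -35.8702507019043), (14.876033782958984, 14.486836433410645), 33.04960632324219)
```

View pics/w2.png

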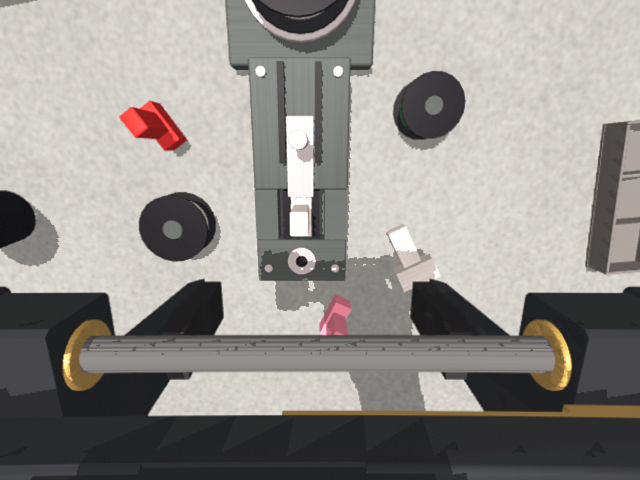

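The wrist picture shows the station in line with the tool: post at (297,140), tab at (301,218), and the spools clear to either side. The fitted housing is 90x210 mm, which matches. Moving over the post and down.

>>> {"fn": "carry_out", "kwargs": {"motion": [2, -0.5, 0, 0, 0, 0, 3, -0.6, 0, 0, 0, 0, 2.6, -0.4, 2, 0, 0, 0, 0, 0, 4, 0, 0, 0, 0, 0, 4, 0, 0, 0, 0, 0, 3, 0, 0, 0, 0, 0, 1.2, 0, 0, 0, 0, 0, 0, 0, 0, 0], "hand": 6, "grip_force": 20}}

```text
clock: 4.65
tool_pos: [0.6195, -0.0348, 0.1606]
eef_rot: [0.995, -0.103, -0.0, 0.0]
contact_force: [0.0, 0.7, 0.4]
opening: 0.684
```

>>> {"fn": "carry_out", "kwargs": {"motion": [-0.1, 0.1, 1.5, 0, 0, 0, 0, 0, 1.0, 0, 0, 0, 0, 0, 0.4, 0, 0, 0, 0, 0, 0, 0, 0, 0]}}

```text
clock: 5.15
tool_pos: [0.6187, -0.0345, 0.1315]
eef_rot: [0.995, -0.102, -0.0, 0.0]
contact_force: [-0.3, -0.4, -0.1]
opening: 0.681
```

>>> {"fn": "carry_out", "kwargs": {"motion": [0, 0, 0, 0, 0, 0, 0, 0, 0, 0, 0, 0, 0, 0, 0, 0, 0, 0, 0, 0, 0, 0, 0, 0, 0, 0, 0, 0, 0, 0, 0, 0, 0, 0, 0, 0], "hand": 0}}

```text
clock: 5.9
tool_pos: [0.6186, -0.036, 0.1318]
eef_rot: [0.995, -0.102, -0.0, 0.001]
contact_force: [0.2, -3.1, 0.8]
opening: 0.176
```

>>> {"fn": "carry_out", "kwargs": {"motion": [0.4, 0, 0, 0, 0, 0, 0.5, 0, 0, 0, 0, 0, 0.5, 0, 0, 0, 0, 0, 0.5, 0, 0, 0, 0, 0, 0.4, 0, 0, 0, 0, 0, 0.2, 0, 0, 0, 0, 0, 0, 0, 0, 0, 0, 0]}}

```text
clock: 6.78
tool_pos: [0.6426, -0.0411, 0.1317]
eef_rot: [0.995, -0.102, -0.001, 0.001]
contact_force: [-2.7, -4.7, 2.7]
opening: 0.174
```

>>> {"fn": "carry_out", "kwargs": {"motion": [0.2, 0, 0, 0, 0, 0, 0.2, 0, 0, 0, 0, 0, 0, 0, 0, 0, 0, 0]}}

```text
clock: 7.15
tool_pos: [0.6439, -0.0413, 0.1316]
eef_rot: [0.995, -0.102, -0.004, 0.001]
contact_force: [-8.4, -3.4, 8.6]
opening: 0.169
```

>>> {"fn": "carry_out", "kwargs": {"motion": [0.2, 0, 0, 0, 0, 0, 0, 0, 0, 0, 0, 0]}}

```text
clock: 7.4
tool_pos: [0.6442, -0.0413, 0.1316]
eef_rot: [0.995, -0.102, -0.006, 0.001]
contact_force: [-12.3, -2.8, 11.7]
opening: 0.174
```

>>> {"fn": "carry_out", "kwargs": {"motion": [-0.4, 0, 0, 0, 0, 0, 0, 0, 0, 0, 0, 0, 0, 0, 0, 0, 0, 0, 0, 0, 0, 0, 0, 0], "hand": 6}}

```text
clock: 7.9
tool_pos: [0.6457, -0.0397, 0.1317]
eef_rot: [0.995, -0.102, 0.0, -0.0]
contact_force: [0.4, 0.1, -0.3]
opening: 0.606
```

>>> {"fn": "carry_out", "kwargs": {"motion": [0, 0, -2, 0, 0, 0, 0, 0, -4, 0, 0, 0, 0, 0, -2, 0, 0, 0, -3, 0, 0, 0, 0, 0, -4, 0, 0, 0, 0, 0, -2.5, 0, 0, 0, 0, 0, 0, 0, 0, 0, 0, 0, 0, 0, 0, 0, 0, 0]}}

```text
clock: 8.9
tool_pos: [0.554, -0.0209, 0.2127]
eef_rot: [0.995, -0.102, 0.002, -0.0]
contact_force: [0.7, -0.1, 0.2]
opening: 0.682
```

```bash
python3 c.py w3.png; python3 b.py
```

```text
8.9 [ 0.554  -0.0209  0.2127] [[0.979, -0.203, 0.003], [-0.203, -0.979, -0.0], [0.003, -0.001, -1.0]] [ 0.71 -0.11  0.16]
31746 ((585.08740234375, -28.795166015625), (90.25418853759766, 209.63169860839844), 78.03508758544922)
920 [ 0.5522 -0.022   0.0997] [ 0.539 -0.031  0.093] [ 0.563 -0.012  0.102] ((551.2781372070312, -21.90386962890625), (15.544024467468262, 21.637279510498047), 78.28407287597656)
780 [ 0.6433 -0.041   0.1024] [ 0.636 -0.049  0.093] [ 0.651 -0.033  0.105] ((643.5812377929688, -41.09701919555664), (15.69569206237793, 15.226945877075195), 2.954239845275879)
scene 2621 ((585.42626953125, -29.6888427734375), (92.80011749267578, 213.53811645507812), 78.29753112792969)
122 [ 0.5548 -0.0215  0.0972] [ 0.537 -0.033  0.089] [ 0.564 -0.013  0.104]
88 [ 0.6469 -0.0406  0.0988] [ 0.636 -0.05   0.088] [ 0.654 -0.034  0.106]
side 2800 ((585.897216796875, -30.15520477294922), (94.7208480834961, 212.1754150390625), 78.42205047607422)
125 [ 0.5505 -0.0194  0.0976] [ 0.54  -0.033  0.088] [ 0.562 -0.013  0.103]
82 [ 0.6429 -0.0396  0.0983] [ 0.636 -0.05   0.088] [ 0.651 -0.033  0.106]
```

View pics/w3.png

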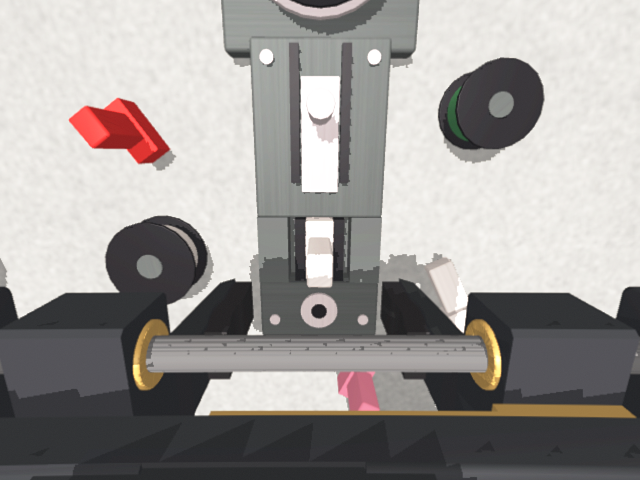

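The keeper is back: post at (320,100), about 95 mm from the slot, so roughly 30 mm of travel. The block is still seated, with its tab at (319,245). Descending on the tab.

>>> {"fn": "carry_out", "kwargs": {"motion": [-0.3, 0.1, 1, 0, 0, 0, 0, 0, 3, 0, 0, 0, 0, 0, 3, 0, 0, 0, 0, 0, 1, 0, 0, 0, 0, 0, 0.5, 0, 0, 0, 0, 0, 0, 0, 0, 0]}}

```text
clock: 9.8
tool_pos: [0.5494, -0.0212, 0.127]
eef_rot: [0.995, -0.102, 0.0, 0.0]
contact_force: [0.2, 0.3, 0.2]
opening: 0.683
```

>>> {"fn": "carry_out", "kwargs": {"motion": [0, 0, 0, 0, 0, 0, 0, 0, 0, 0, 0, 0, 0, 0, 0, 0, 0, 0, 0, 0, 0, 0, 0, 0, 0, 0, 0, 0, 0, 0, 0, 0, 0, 0, 0, 0], "hand": 0, "grip_force": 55}}

```text
clock: 10.55
tool_pos: [0.5491, -0.0214, 0.1268]
eef_rot: [0.995, -0.102, 0.0, 0.0]
contact_force: [-1.2, -1.2, 1.0]
opening: 0.176
```

>>> {"fn": "carry_out", "kwargs": {"motion": [0.5, 0, -0.1, 0, -0.05, 0, 0.5, 0, -0.1, 0, -0.05, 0, 0.5, 0, -0.1, 0, -0.05, 0, 0, 0, 0, 0, 0, 0, 0, 0, 0, 0, 0, 0]}}

```text
clock: 11.18
tool_pos: [0.563, -0.0243, 0.1288]
eef_rot: [0.992, -0.102, -0.075, -0.007]
contact_force: [-2.7, -0.5, 0.6]
opening: 0.176
```

```bash
cat > d.py <<'E'
from h import *
import sys
st=monitor.get_state(); A=R.from_quat(st['eef_rot']).as_matrix()
S=np.array([.5512,-.0218,.055]); th=-.2075; X=np.array([np.cos(th),np.sin(th),0])
print(st['clock'],'tool lean',np.arcsin(-A[:,2]@X).round(3),'foot est rel slot(x,z) mm',[round(1e3*((st['tool_pos']+.097*A[:,2]-S)@a),1) for a in (X,[0,0,1])],st['contact_force'].round(1),st['opening'])
for c in ['side','scene']:
    s=snapshot(c); P,u,v=pts(s,np.ones((480,640),bool))
    f=s['frame'][:, :]
    Tu=cam2world(s)
    p=np.linalg.inv(Tu)@np.r_[S+[0,0,.02],1]; cu,cv_=int(s['fx']*p[0]/p[2]+s['cx']),int(s['fy']*p[1]/p[2]+s['cy'])
    cv2.imwrite(f'pics/{sys.argv[1]}_{c}.png',cv2.resize(f[max(cv_-60,0):cv_+60,max(cu-60,0):cu+60,::-1],(390,390),interpolation=cv2.INTER_CUBIC))
cv2.imwrite(f'pics/{sys.argv[1]}.png',np.hstack([cv2.imread(f'pics/{sys.argv[1]}_{c}.png') for c in ('side','scene')]))
E
python3 d.py e1
```

```text
11.175 tool lean 0.151 foot est rel slot(x,z) mm [np.float64(-2.5), np.float64(-22.1)] [-2.7 -0.5  0.6] 0.1758969681926457
```

View pics/e1.png

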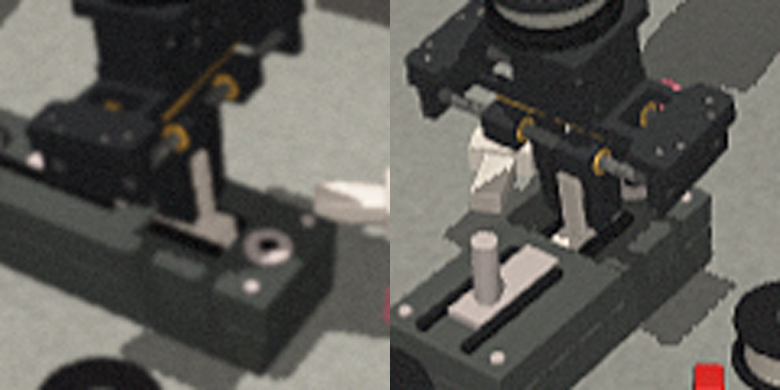

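>>> {"fn": "carry_out", "kwargs": {"motion": [-0.5, 0, 0, 0, 0.05, 0, -0.5, 0, 0, 0, 0.05, 0, -0.5, 0, 0, 0, 0.05, 0, -0.5, 0, -0.1, 0, 0.05, 0, -0.5, 0, -0.1, 0, 0.05, 0, -0.5, 0, -0.1, 0, 0.05, 0, 0, 0, 0, 0, 0, 0, 0, 0, 0, 0, 0, 0]}}

```text
clock: 12.28
tool_pos: [0.536, -0.0185, 0.1321]
eef_rot: [0.992, -0.102, 0.076, 0.008]
contact_force: [4.7, -3.2, -14.8]
opening: 0.18
```

```bash
python3 d.py e2
```

```text
12.275 tool lean -0.153 foot est rel slot(x,z) mm [np.float64(-0.7), np.float64(-18.8)] [  4.7  -3.2 -14.8] 0.17966459190541903
```

View pics/e2.png

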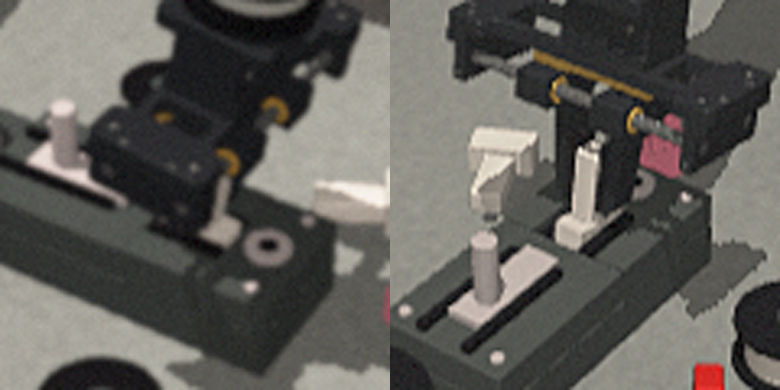

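The block leans back with the tool and its foot is still in the slot. Another full cycle, easing it up.

>>> {"fn": "carry_out", "kwargs": {"motion": [0.5, 0, 0, 0, -0.05, 0, 0.5, 0, 0, 0, -0.05, 0, 0.5, 0, 0, 0, -0.05, 0, 0.5, 0, -0.1, 0, -0.06, 0, 0.5, 0, -0.1, 0, -0.06, 0, 0.5, 0, -0.1, 0, -0.06, 0, 0, 0, 0, 0, 0, 0, 0, 0, 0, 0, 0, 0]}}

```text
clock: 13.38
tool_pos: [0.5641, -0.0244, 0.1352]
eef_rot: [0.991, -0.102, -0.088, -0.009]
contact_force: [2.8, -1.9, -19.6]
opening: 0.175
```

>>> {"fn": "carry_out", "kwargs": {"motion": [-0.5, 0, 0, 0, 0.06, 0, -0.5, 0, 0, 0, 0.06, 0, -0.5, 0, 0, 0, 0.06, 0, -0.5, 0, -0.1, 0, 0.06, 0, -0.5, 0, -0.1, 0, 0.06, 0, -0.5, 0, -0.1, 0, 0.06, 0, 0, 0, 0, 0, 0, 0, 0, 0, 0, 0, 0, 0]}}

```text
clock: 14.38
tool_pos: [0.5321, -0.0177, 0.14]
eef_rot: [0.991, -0.101, 0.087, 0.009]
contact_force: [-5.2, -0.5, -5.5]
opening: 0.176
```

```bash
python3 d.py e3
```

```text
14.375 tool lean -0.175 foot est rel slot(x,z) mm [np.float64(-2.6), np.float64(-10.5)] [-5.2 -0.5 -5.5] 0.176111006758562
```

View pics/e3.png

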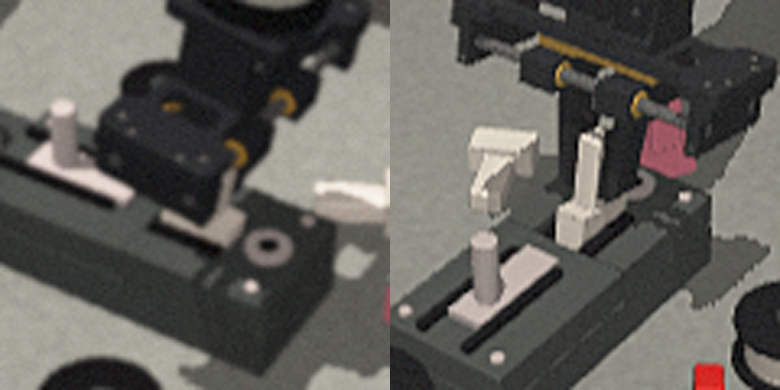

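>>> {"fn": "carry_out", "kwargs": {"motion": [0.6, 0, 0, 0, -0.06, 0, 0.6, 0, 0, 0, -0.06, 0, 0.6, 0, 0, 0, -0.06, 0, 0.6, 0, 0, 0, -0.06, 0, 0.6, 0, 0, 0, -0.06, 0, 0.5, 0, 0, 0, -0.05, 0, 0, 0, 0, 0, 0, 0, 0, 0, 0, 0, 0, 0]}}

```text
clock: 15.48
tool_pos: [0.5668, -0.025, 0.1417]
eef_rot: [0.991, -0.101, -0.087, -0.009]
contact_force: [-5.5, 0.1, -3.1]
opening: 0.18
```

>>> {"fn": "carry_out", "kwargs": {"motion": [-0.6, 0, 0, 0, 0.06, 0, -0.6, 0, 0, 0, 0.06, 0, -0.6, 0, 0, 0, 0.06, 0, -0.6, 0, 0, 0, 0.06, 0, -0.6, 0, 0, 0, 0.06, 0, -0.5, 0, 0, 0, 0.05, 0, 0, 0, 0, 0, 0, 0, 0, 0, 0, 0, 0, 0]}}

```text
clock: 16.48
tool_pos: [0.5352, -0.0184, 0.1432]
eef_rot: [0.991, -0.102, 0.09, 0.009]
contact_force: [-3.5, -1.1, 6.3]
opening: 0.175
```

```bash
python3 d.py e4
```

```text
16.475 tool lean -0.181 foot est rel slot(x,z) mm [np.float64(1.1), np.float64(-7.2)] [-3.5 -1.1  6.3] 0.17514316010139952
```

>>> {"fn": "carry_out", "kwargs": {"motion": [0.6, 0, -0.1, 0, -0.06, 0, 0.6, 0, -0.1, 0, -0.06, 0, 0.6, 0, -0.1, 0, -0.06, 0, 0, 0, -0.2, 0, 0, 0, 0, 0, -0.2, 0, 0, 0, 0, 0, -0.2, 0, 0, 0, 0, 0, 0, 0, 0, 0]}}

```text
clock: 17.45
tool_pos: [0.5517, -0.022, 0.153]
eef_rot: [0.995, -0.102, 0.0, 0.0]
contact_force: [0.1, -0.1, -1.1]
opening: 0.175
```

>>> {"fn": "carry_out", "kwargs": {"motion": [0, 0, -0.3, 0, 0, 0, 0, 0, -0.4, 0, 0, 0, 0, 0, -0.4, 0, 0, 0, 0, 0, -0.3, 0, 0, 0, 0, 0, 0, 0, 0, 0, 0, 0, 0, 0, 0, 0, 0, 0, 0, 0, 0, 0]}}

```text
clock: 18.32
tool_pos: [0.5516, -0.0216, 0.1672]
eef_rot: [0.995, -0.102, -0.0, 0.0]
contact_force: [-0.2, 0.1, -1.9]
opening: 0.177
```

```bash
python3 d.py e5; cat >e.py <<'E'
from h import *
S=np.array([.5512,-.0218,.055]); th=-.2075; M=np.array([[np.cos(th),np.sin(th),0],[-np.sin(th),np.cos(th),0],[0,0,1]])
for c in ('side','scene'):
    s=snapshot(c); P,_,_=pts(s,np.ones((480,640),bool)); Q=(P-S)@M.T
    hsv=cv2.cvtColor(s['frame'],cv2.COLOR_RGB2HSV).reshape(-1,3)
    hsv=hsv[(s['range_z']>0).ravel()]
    k=(abs(Q[:,0])<.035)&(abs(Q[:,1])<.014)&(Q[:,2]>.003)&(Q[:,2]<.1)&(hsv[:,2]>110)
    Q=Q[k]; print(c,len(Q),np.percentile(Q,[2,50,98],0).round(4).tolist())
E
python3 e.py
```

```text
18.325 tool lean 0.0 foot est rel slot(x,z) mm [np.float64(0.3), np.float64(15.2)] [-0.2  0.1 -1.9] 0.1768360465830601
side 380 [[-0.0197, -0.0091, 0.0165], [-0.0073, 0.0075, 0.0349], [0.0223, 0.0109, 0.0813]]
scene 414 [[-0.0183, -0.0096, 0.0168], [0.013, 0.0043, 0.0389], [0.0252, 0.0105, 0.0867]]
```

View pics/e5.png

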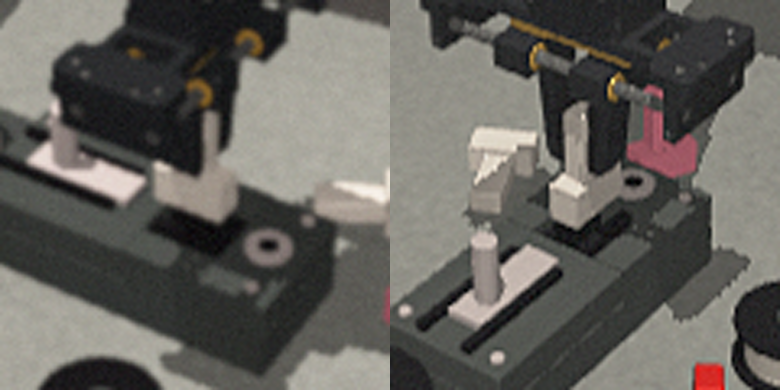

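The block hangs free and upright at 16 mm above the top, and the keeper is still back. Handing in.

```bash
python3 b.py; python3 -c "
from plant import workorder; print(workorder.finish_job())"
```

```text
scene 2432 ((585.77099609375, -30.299392700195312), (93.19091796875, 212.44407653808594), 78.25409698486328)
200 [ 0.5635 -0.022   0.0989] [ 0.533 -0.046  0.088] [ 0.577 -0.     0.112]
91 [ 0.6473 -0.0406  0.0986] [ 0.638 -0.05   0.088] [ 0.653 -0.034  0.106]
side 2506 ((586.010986328125, -29.694236755371094), (94.00987243652344, 211.44692993164062), 78.18595886230469)
200 [ 0.5476 -0.017   0.0974] [ 0.531 -0.041  0.088] [0.576 0.001 0.112]
34 [ 0.6454 -0.0372  0.0959] [ 0.636 -0.045  0.088] [ 0.652 -0.034  0.105]
the job is handed in; nothing more can be done
None
```

The block is out of the slot and held upright above it in the gripper. I handed the job in at about 18.5 s; the hand-in gives no verdict.

- **Keeper:** I pinched the post and slid it until it stopped, with the push force rising to about 12 N. The post then measured about 95 mm from the slot, which puts the keeper at about 30 mm, and it had not moved at the last check.
- **Rocking:** I gripped the tab at 55 N and rocked it 0.15 to 0.18 rad each way, towards the keeper first, for three cycles while easing it up. The foot stayed in the slot throughout, and pictures during the rocking showed the block leaning with the tool.
- **Final state:** The camera puts the lower edge of the foot about 16 mm above the station's top and the tool pose estimate puts it at 15 mm. The block is centred over the slot to within a few millimetres, upright (tool lean 0.0 rad), and the force reading was only about 2 N, roughly its weight.
- **Bystanders:** Nothing was seen to be touched, but I didn't re-measure their positions at the end.

No check failed. My lean figures come from the tool's pose, with the block's own tilt judged only by eye in the pictures.

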